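# Seat a sample carrier with the spring clip

## Robot

A 6-joint arm with a two-finger parallel gripper is mounted at the origin on a cart in front of the work surface, level with it; the furniture and walls round the work are solid. World frame = base frame: x ahead of the robot, y to its left, z up, the work surface at z = 0. Lengths are in m, angles in rad, forces in N, time in s.
With the tool pointing down it reaches from about 0.35 to 0.85 m from the base axis. Payload 8.1 kg.
Tool frame: the origin (TCP) lies midway between the tips of the shut fingers; the grasp point (between the pads) lies 19 mm behind it; z points along the fingers, y is the line along which they close (so a half turn about z gives the same grasp; the last joint's range is limited). The gripper opens to 93 mm and grips with 3 to 60 N. Pads are 15 mm wide; open, the fingers measure 128 mm over their backs; the gripper's body (75 mm by 188 mm) begins 65 mm behind the grasp point.
Start: joints at [1.148, 0.13, 1.488, -0, 1.523, -0.085], TCP at [0.199, 0.566, 0.219] pointing down, gripper open.
Joint ranges: [-2.96, 2.96], [-0.89, 2.26], [0.02, 2.5], [-1.34, 4.48], [0, 2.73], [-2.66, 2.66]. Speed limits (rad/s): [2.39, 2.39, 2.79, 3.14, 3.14, 3.14].

## Interface

Orientations are given as a rotation vector (axis times angle).
In Python, from plant import read_state, read_camera, camera_model, close_job gives the robot as it stands. The module is installed in compiled form; this text tells all that it offers.
- The arm moves only by the tool carry_out, never from a script. Its argument "moves" is a list of rows, each an object of numbers: "jaw": the finger opening in m, from 0 to 0.093; "dx", "dy", "dz": the shift along the tool's x, y, z in m; "yaw": the turn about the tool's z in rad. In form: [{"jaw": .., "dx": .., "dy": .., "dz": .., "yaw": ..}, ...]. A call has 1 to 8 rows; each row shifts and turns the commanded pose from where the row before left it, along the tool's axes as they then stand; what a row does not reach is not made up. A row lasts 1/8 s, in which the tool goes at most 62.5 mm and 10.7 degrees, less where a joint would pass 70% of its speed; a pose out of reach is approached as far as the arm can. A call is refused whole if a number of a shift passes 0.0625 or a number of a turn 0.188, either way. A call with a gripper value outside its range is refused whole. The fingers move at their own pace and stop on an object; "grip_force" is the grip in N (left out, the last holds). Time passes only in rows, so rows that do not move let the fingers close. It gives the time, the measured TCP pose, the force, the opening and the grip force at its end, in the units of the state.
- read_state(): the state, without advancing time (a new reading comes with each control period).
- read_camera(name): name is "scene" or "side" or "wrist"; returns the picture (400x640x3 uint8, red, green, blue); there is no depth.
- camera_model(name): a dict with "camera_matrix" (3x3 intrinsics, pixels), "view" (4x4, takes a point from world to camera coordinates). Camera axes: x right, y up, looking along -z (the intrinsics and any distortion apply to the point x, -y, -z); pixel columns grow to the right and rows downward; lengths in m; the calibration is good to about 2 mm. A picture is of the moment at which its call begins: read the wrist's pose just before it. camera_model takes no time and is no camera call; for the wrist camera it gives the pose at the moment of the call.
- close_job(): hands the job in; it is judged then, once.
The state is a dict: "t": time; "q": joint angles; "dq": joint speeds; "joint_torque": joint torques, N m; "tool_pos": TCP position; "orientation": TCP orientation; "force": force on the tool from outside, world axes, zero at the start; "wrist_torque": the same for the moment, N m; "opening": finger opening in m; "gripper_force": force on a finger pad.
Only numpy, scipy, OpenCV 4.12 (cv2) and the standard library are available. Lean on these libraries where they do the work, as an engineer would, in place of code of your own. Each camera call takes 0.05 s, during which the arm holds its last target. There are 200 camera calls.

## Task

In the steel nest fixture, use the pivoting spring clip to seat the loose sample carrier: swing the clip onto the carrier's edge so that it slides the carrier fully home against the stop screw, and hold it pressed there for about a second with about 10 N at the clip's nose (never more than 18 N). Then swing the clip clear again, back to its rest, let go of it, and leave the carrier lying home and flat. Do not touch the carrier with the gripper and leave the other things on the table alone.

Things in the scene. Friction and masses are not known exactly. Their poses are not given: they have to be found in the camera images.
- fixture: nest fixture: dark steel base 190 x 160 x 12 mm fixed to the table. Origin: under the nest's centre line, at table height; the base spans x -105 to 85, y -65 to 95 mm. +x is the way the carrier slides home, z up. Two rails along x at y = +-31 mm (tops 18 mm above the table) leave the carrier 1.6 mm play each side
- plate: loose sample carrier: flat aluminium plate 70 (x) x 50 (y) x 8 mm, about 0.25 kg, with a glass window, lying on the base between the rails. Origin: centre of its underside, 12 mm above the table; x along the nest. Starts 6 to 38 mm short of home; slides at 1 to 3 N. The clip pushes its back edge, 35 mm behind the origin (towards -x)
- stop_bracket: aluminium block at the nest's +x end; origin and axes as the fixture's. Through it passes the stop screw, 8 mm thick, on the centre line. The screw is set differently each time and is not reported: its unyielding tip, where the carrier's front edge is home, lies 46 to 64 mm along the fixture's +x. Home must be found by feel
- pivot (a point): on the vertical axis of the clip's pivot screw, 34 mm above the table, at x = -15, y = 73 mm in the fixture's frame; lever and leaf turn about it
- clip_lever (a joint): angle of the hand lever, rad: 0 = rest (swung back), growing counter-clockwise from above to 1.25. At 0.95 it points along the fixture's -y. Starts at 0.05 to 0.3; the nose meets the carrier at about 0.45 or later; home and pressed lies between 0.75 and 1.1; below 0.40 the clip is clear. Friction 0.06 N m; it stays where it is left
- post (a point): the round upright post, 12 mm thick, by which the lever is swung: on the lever's end, 110 mm from the pivot axis, 34 to 75 mm above the table. This point is on its axis, 55 mm above the table. Pinch it, or keep the fingers slightly open round it so that it can turn in them
- clip_leaf: spring leaf under the lever, on the same pivot (origin on the pivot axis at table height, pointing along its -y). A torsion spring of 27 N m/rad joins it to the lever: with the carrier home, each mm of post travel adds 2.2 N at the post, 3.3 N at the nose. Nose force = (force across the lever at the post x 110 mm - 0.06 N m) / 75 mm: 10 N there is 7.4 N at the post
- nose (a point): centre of the clip's nose, a 12 mm round stud under the leaf, 75 mm from the pivot axis, 14 to 22 mm above the table; its 20 mm flange overhangs the carrier's top with 2 mm to spare
- screwdriver: bystander: orange-handled screwdriver, 190 mm long, lying on the table
- solder_reel: bystander: wire reel, 60 mm across and 50 mm tall, standing on the table; origin at the centre of its underside
- marker: bystander: blue marker pen, 136 mm long, lying on the table
There are look-alikes about, which are no part of the job. Of the things shaped like the plate, the aluminium one is meant.

How it is judged:
On the way, in this order (a step that is already met when the one before it is completed fails the run):
1. the clip's nose presses the carrier against the stop screw with 6 N or more for half a second (contact force between clip_leaf and plate above 6 N and contact force between plate and stop_bracket above 3 N and linear speed of plate below 0.01 m/s), for 0.5 s.
2. the clip is swung clear of the carrier (value of joint clip_lever below 0.4 rad), for 0.2 s.
At the end, for the whole second after the job is handed in: the clip lever stands below 0.40 rad, off the carrier; the carrier lies still and flat, still touching the stop screw (its origin 9.5 to 30.5 mm along the fixture's +x, as the screw is set), between the rails (within 4 mm of the centre line, 0.09 rad) (value of joint clip_lever below 0.4 rad and x of plate in the frame of fixture between 0.0095 and 0.0305 m and y of plate in the frame of fixture between -0.004 and 0.004 m and z of plate in the frame of fixture between 0.01 and 0.014 m and angle between the x axis of plate and the x axis of fixture, either way round below 0.09 rad and angle between plate's own z axis and vertical below 0.05 rad and linear speed of plate below 0.01 m/s and contact force between clip_leaf and plate below 0.2 N and contact force between plate and stop_bracket above 0.02 N).
It fails at once if the clip's nose presses on the carrier with more than 18 N (contact force between clip_leaf and plate above 18 N).
It fails at once if the robot touches the carrier (contact force between any of the fingers, the arm and plate above 0.3 N).
It fails at once if the carrier is moved while the clip is clear of it (value of joint clip_lever below 0.42 rad and linear speed of plate above 0.03 m/s).
It fails at once if the carrier is tipped or lifted (angle between plate's own z axis and vertical above 0.15 rad or z of plate in the frame of fixture above 0.018 m).
It fails at once if a bystander is pushed about (distance of any of screwdriver, solder_reel, marker from where it was at the start of the episode above 0.02 m).
It also fails if it takes over 70 s, if anything falls off the work surface, if the arm or the gripper's body presses on something with over 40 N, if the wrist force passes 120 N, or if a joint passes its speed limit or range.

## Working session

There is one attempt and no reset: what is moved stays moved. The work goes in short steps, Python scripts to look and compute and a tool call to move; the robot and the scene stay as the last step left them, time stands still between calls to the robot, and variables do not carry over. Pictures are saved under pics/ and viewed, at most 11 in all, crops included, and the job is handed in when it is done.

Besides the shell and the picture viewer there is one more tool, called after "Request:" by a JSON object that holds its "op" and its "data". carry_out: Moves the arm, as the interface text tells. Its arguments: {"type":"object","properties":{"moves":{"type":"array","items":{"type":"object","properties":{"jaw":{"type":"number"},"dx":{"type":"number"},"dy":{"type":"number"},"dz":{"type":"number"},"yaw":{"type":"number"}}}},"grip_force":{"type":"number"}},"required":["moves"]}

```bash
mkdir -p pics
python3 - <<'E'
from plant import *
import cv2
for n in ["scene","side"]:
    im=read_camera(n); cv2.imwrite(f"pics/{n}0.png",im[:,:,::-1])
    m=camera_model(n); print(n,m)
s=read_state(); print(s)
E
```

```text
scene {'camera_matrix': array([[516.14357769,   0.        , 321.37722032],
       [  0.        , 516.14357769, 191.05099843],
       [  0.        ,   0.        ,   1.        ]]), 'view': array([[ 0.50791078, -0.86132019, -0.01241658, -0.24442248],
       [ 0.34018194,  0.18731712,  0.92151427, -0.23295199],
       [-0.79139301, -0.47227092,  0.38814595, -1.17748836],
       [ 0.        ,  0.        ,  0.        ,  1.        ]])}
side {'camera_matrix': array([[379.6101411 ,   0.        , 314.49097134],
       [  0.        , 379.6101411 , 196.11718277],
       [  0.        ,   0.        ,   1.        ]]), 'view': array([[ 0.87896094, -0.47668333,  0.01416549, -0.40342546],
       [ 0.18741938,  0.37259314,  0.90887201, -0.13159352],
       [-0.4385221 , -0.79620811,  0.41683451, -0.89218291],
       [ 0.        ,  0.        ,  0.        ,  1.        ]])}
{'t': 0.1, 'q': array([ 1.14757532e+00,  1.31058734e-01,  1.48920844e+00, -3.53538147e-05,
        1.52299944e+00, -8.54201395e-02]), 'dq': array([ 0.00144355, -0.00193976, -0.00186191, -0.0008567 , -0.00185307,
        0.00081238]), 'joint_torque': array([ 4.49150612e-04, -5.61334848e+01, -4.93100739e+01,  7.69189093e-02,
        2.90845265e-02, -7.34388345e-05]), 'tool_pos': array([0.19863217, 0.56560513, 0.21768752]), 'orientation': array([-5.28029218e-01, -3.09650637e+00,  2.55851796e-03]), 'force': array([-0.1298436 ,  1.03139083,  0.01991384]), 'wrist_torque': array([0.00932898, 0.03414036, 0.00102378]), 'gripper_force': 0.0, 'opening': 0.0932379912408374}
```

View pics/scene0.png

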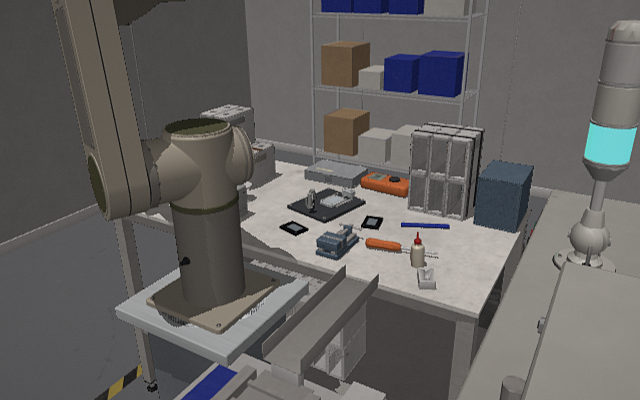

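View pics/side0.png

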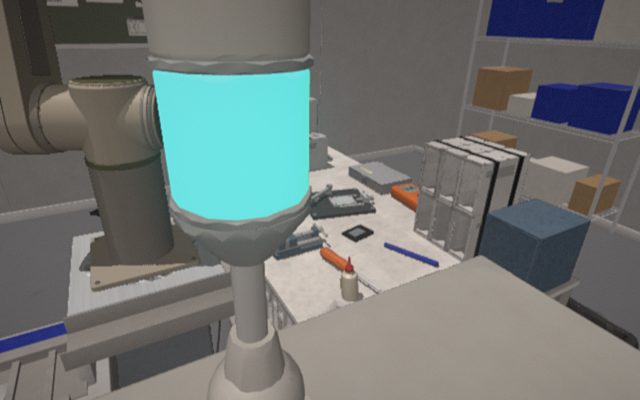

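The scene picture shows the dark fixture at about (325,205), with the post at about (311,200). The beacon half hides it in the side view. Next I'll crop in and check the wrist camera.

```bash
cat > h.py <<'E'
from plant import *
import cv2, numpy as np
def back(m,u,v,z):
    K=m["camera_matrix"];V=m["view"];R=V[:3,:3];c=-R.T@V[:3,3]
    d=np.linalg.solve(K,[u,v,1]);d=R.T@np.array([d[0],-d[1],-d[2]])
    return c+d*(z-c[2])/d[2]
def proj(m,p):
    K=m["camera_matrix"];V=m["view"];x=V[:3,:3]@np.array(p)+V[:3,3]
    u=K@np.array([x[0],-x[1],-x[2]]);return u[:2]/u[2]
E
python3 - <<'E'
from h import *
m=camera_model("scene")
for uv in [(289,205),(329,187),(365,202),(325,221)]: print(back(m,*uv,.012))
im=cv2.imread("pics/scene0.png")[170:260,270:400]
a=cv2.resize(im,None,fx=4.5,fy=4.5,interpolation=cv2.INTER_CUBIC)
cv2.imwrite("pics/c1.png",a)
mw=camera_model("wrist");print(mw, read_state()["tool_pos"])
cv2.imwrite("pics/w0.png",read_camera("wrist")[:,:,::-1])
E
```

```text
[0.46668363 0.10725146 0.012     ]
[0.6527168 0.0714047 0.012    ]
[ 0.60032654 -0.08758695  0.012     ]
[ 0.42403611 -0.04601526  0.012     ]
{'camera_matrix': array([[327.47756891,   0.        , 321.76408012],
       [  0.        , 327.47756891, 203.56437195],
       [  0.        ,   0.        ,   1.        ]]), 'view': array([[ 3.31421399e-01,  9.43482756e-01, -3.80156247e-04,
        -5.99344901e-01],
       [-9.11753861e-01,  3.20172182e-01, -2.57283252e-01,
         2.98820239e-02],
       [-2.42620596e-01,  8.56157843e-02,  9.66335958e-01,
        -3.89778394e-01],
       [ 0.00000000e+00,  0.00000000e+00,  0.00000000e+00,
         1.00000000e+00]])} [0.19863217 0.56560513 0.21768752]
```

View pics/c1.png

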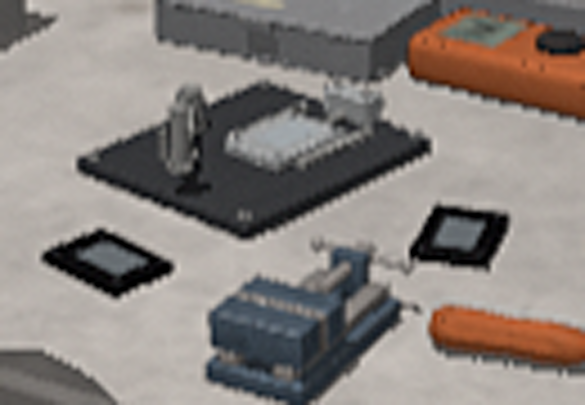

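View pics/w0.png

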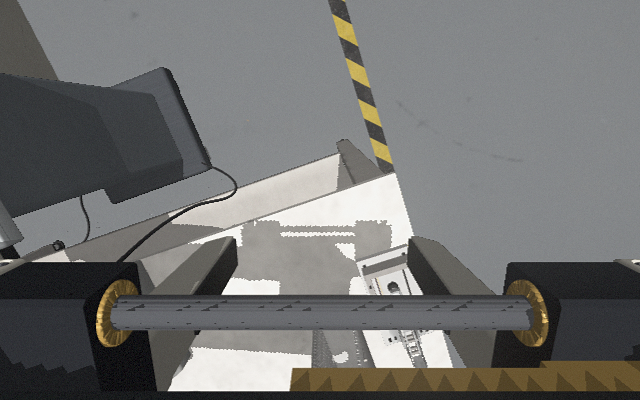

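The wrist shows only floor and cart from here. In the scene crop the fixture lies with +x away from the robot (yaw of about -0.19), its origin at about (0.547,-0.005) and the post at about (0.455,0.01). I'll move above it.

Request:
{"op": "carry_out", "data": {"moves": [{"jaw":0.093,"dz":-0.03,"dx":-0.01,"dy":-0.01},{"dz":-0.03,"dx":-0.028,"dy":-0.029},{"dx":-0.028,"dy":-0.029,"dz":-0.02},{"dx":-0.028,"dy":-0.029},{"dx":-0.028,"dy":-0.029},{"dx":-0.028,"dy":-0.029},{"dx":-0.028,"dy":-0.029},{"dx":-0.028,"dy":-0.029}]}}

```text
invalid input at $.moves[0]: expected keys jaw, dx, dy, dz, yaw
```

Request:
{"op": "carry_out", "data": {"moves": [{"dx":-0.028,"dy":-0.029},{"dx":-0.028,"dy":-0.029},{"dx":-0.028,"dy":-0.029},{"dx":-0.028,"dy":-0.029},{"dx":-0.028,"dy":-0.029},{"dx":-0.028,"dy":-0.029},{"dx":-0.028,"dy":-0.029},{"dx":-0.025,"dy":-0.023}]}}

```text
invalid input at $.moves[0]: expected keys jaw, dx, dy, dz, yaw
```

Request:
{"op": "carry_out", "data": {"moves": [{"yaw":0.186},{"yaw":0.186},{"yaw":0.186},{"yaw":0.186},{"yaw":0.186},{"yaw":0.186},{"yaw":0.186},{"yaw":0.186}]}}

```text
invalid input at $.moves[0]: expected keys jaw, dx, dy, dz, yaw
```

Request:
{"op": "carry_out", "data": {"moves": [{"yaw":0.186},{"yaw":0.186},{"yaw":0.186},{"yaw":0.186},{},{}]}}

```text
invalid input at $.moves[0]: expected keys jaw, dx, dy, dz, yaw
```

Run:
```python
from h import *
s=read_state();print(s["tool_pos"],s["orientation"],s["q"],s["t"],s["force"])
m=camera_model("wrist");np.save("m1.npy",m,allow_pickle=True)
im=read_camera("wrist")[:,:,::-1]
cv2.imwrite("pics/w1.png",cv2.resize(im,(800,500),interpolation=cv2.INTER_CUBIC))
```

```text
[0.19864189 0.5657246  0.2178396 ] [-5.28024542e-01 -3.09651041e+00  2.10431550e-03] [ 1.14759838e+00  1.31014819e-01  1.48897925e+00  3.47461392e-05
  1.52299194e+00 -8.54038513e-02] 0.15 [-0.12331595  0.28894448  0.03458397]
```

View pics/w1.png

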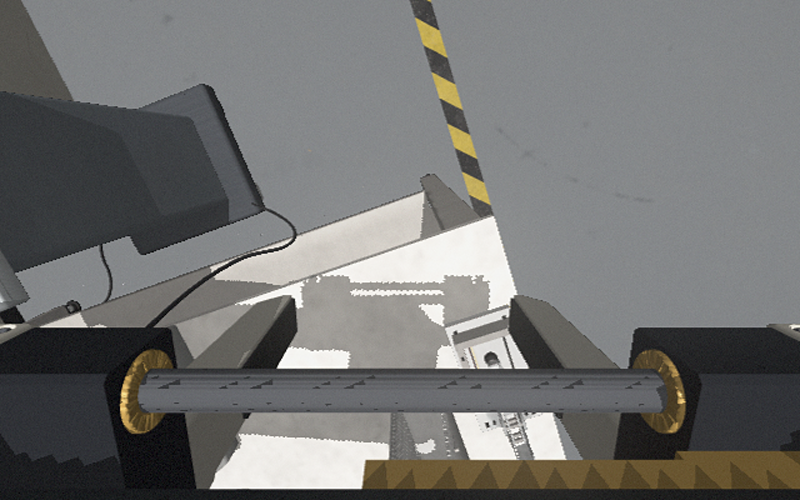

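All keys are required, so nothing moved and the picture is unchanged. Resending with complete rows.

Request:
{"op": "carry_out", "data": {"moves": [{"jaw":0.093,"dx":-0.01,"dy":-0.01,"dz":-0.03,"yaw":0},{"jaw":0.093,"dx":-0.028,"dy":-0.029,"dz":-0.03,"yaw":0},{"jaw":0.093,"dx":-0.028,"dy":-0.029,"dz":-0.02,"yaw":0},{"jaw":0.093,"dx":-0.028,"dy":-0.029,"dz":0,"yaw":0},{"jaw":0.093,"dx":-0.028,"dy":-0.029,"dz":0,"yaw":0},{"jaw":0.093,"dx":-0.028,"dy":-0.029,"dz":0,"yaw":0},{"jaw":0.093,"dx":-0.028,"dy":-0.029,"dz":0,"yaw":0},{"jaw":0.093,"dx":-0.028,"dy":-0.029,"dz":0,"yaw":0}]}}

```text
t: 1.2
tool_pos: [0.3229, 0.2956, 0.2985]
orientation: [0.528, 3.097, 0.0]
force: [0.4, -0.3, -0.5]
opening: 0.0928
gripper_force: 0.0
```

Request:
{"op": "carry_out", "data": {"moves": [{"jaw":0.093,"dx":-0.028,"dy":-0.029,"dz":0,"yaw":0},{"jaw":0.093,"dx":-0.028,"dy":-0.029,"dz":0,"yaw":0},{"jaw":0.093,"dx":-0.028,"dy":-0.029,"dz":0,"yaw":0},{"jaw":0.093,"dx":-0.028,"dy":-0.029,"dz":0,"yaw":0},{"jaw":0.093,"dx":-0.028,"dy":-0.029,"dz":0,"yaw":0},{"jaw":0.093,"dx":-0.028,"dy":-0.029,"dz":0,"yaw":0},{"jaw":0.093,"dx":-0.028,"dy":-0.029,"dz":0,"yaw":0},{"jaw":0.093,"dx":-0.025,"dy":-0.023,"dz":0,"yaw":0}]}}

```text
t: 2.2
tool_pos: [0.4565, 0.0089, 0.2985]
orientation: [0.529, 3.097, -0.0]
force: [-0.7, 0.1, 0.7]
opening: 0.0935
gripper_force: 0.0
```

Request:
{"op": "carry_out", "data": {"moves": [{"jaw":0.093,"dx":0,"dy":0,"dz":0,"yaw":0.186},{"jaw":0.093,"dx":0,"dy":0,"dz":0,"yaw":0.186},{"jaw":0.093,"dx":0,"dy":0,"dz":0,"yaw":0.186},{"jaw":0.093,"dx":0,"dy":0,"dz":0,"yaw":0.186},{"jaw":0.093,"dx":0,"dy":0,"dz":0,"yaw":0.186},{"jaw":0.093,"dx":0,"dy":0,"dz":0,"yaw":0.186},{"jaw":0.093,"dx":0,"dy":0,"dz":0,"yaw":0.186},{"jaw":0.093,"dx":0,"dy":0,"dz":0,"yaw":0.186}]}}

```text
t: 3.2
tool_pos: [0.4561, 0.0104, 0.2985]
orientation: [-2.492, -1.913, 0.0]
force: [-0.4, 0.6, -0.1]
opening: 0.0926
gripper_force: 0.0
```

Request:
{"op": "carry_out", "data": {"moves": [{"jaw":0.093,"dx":0,"dy":0,"dz":0,"yaw":0.186},{"jaw":0.093,"dx":0,"dy":0,"dz":0,"yaw":0.186},{"jaw":0.093,"dx":0,"dy":0,"dz":0,"yaw":0.186},{"jaw":0.093,"dx":0,"dy":0,"dz":0,"yaw":0.186},{"jaw":0.093,"dx":0,"dy":0,"dz":0,"yaw":0},{"jaw":0.093,"dx":0,"dy":0,"dz":0,"yaw":0}]}}

```text
t: 3.95
tool_pos: [0.4561, 0.0104, 0.2986]
orientation: [-3.012, -0.892, 0.0]
force: [0.1, 1.0, 0.6]
opening: 0.0931
gripper_force: 0.0
```

Run:
```python
from h import *
s=read_state();print(s["tool_pos"],s["orientation"],s["q"],s["t"],s["force"])
m=camera_model("wrist");np.save("m1.npy",m,allow_pickle=True)
im=read_camera("wrist")[:,:,::-1]
cv2.imwrite("pics/w2.png",cv2.resize(im,(800,500),interpolation=cv2.INTER_CUBIC))
```

```text
[0.45613705 0.01040018 0.29856947] [-3.01214175e+00 -8.92385199e-01  1.92791698e-04] [-8.96517974e-02 -2.83894163e-01  1.73736814e+00 -7.57752273e-06
  1.68824774e+00  9.05094549e-01] 3.95 [0.08406996 1.00578714 0.63151457]
```

View pics/w2.png

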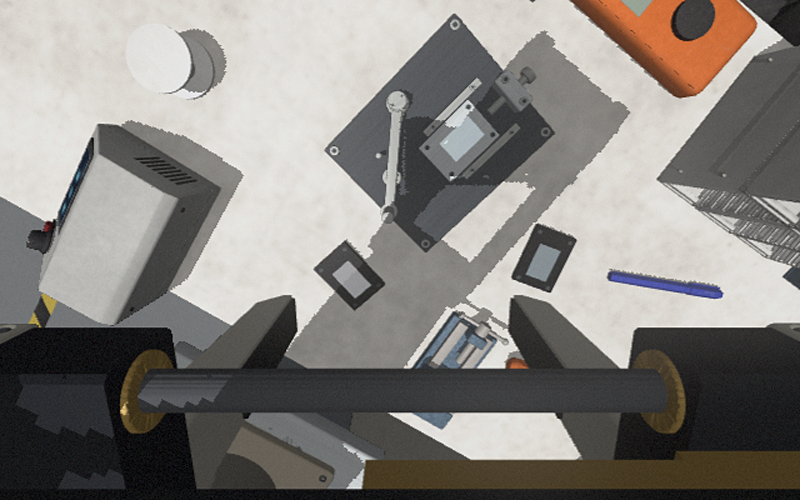

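The wrist view now shows the fixture clearly (800x500 px): base corners at (455,14), (326,151), (427,251) and (554,131). The pivot is at (398,100), the post top at about (388,213), and the stop bracket at (513,88). Next I'll turn these into positions.

Run:
```python
from h import *
m=np.load("m1.npy",allow_pickle=True).item()
loc=np.array([[85,95],[-105,95],[-105,-65],[85,-65]])/1e3
px=[(455,14),(326,151),(427,251),(554,131)]
W=np.array([back(m,u*.8,v*.8,.012)[:2] for u,v in px]);print(W)
a,b=loc-loc.mean(0),W-W.mean(0)
th=np.arctan2((a[:,0]*b[:,1]-a[:,1]*b[:,0]).sum(),(a*b).sum())
R=np.array([[np.cos(th),-np.sin(th)],[np.sin(th),np.cos(th)]])
o=W.mean(0)-R@loc.mean(0);print("th",th,"o",o,"res",W-(loc@R.T+o))
pv=o+R@[-.015,.073];print("pivot",pv)
for z in(.034,.04):print("pivot img",back(m,398*.8,100*.8,z))
for z in(.075,):
  p=back(m,388*.8,212*.8,z);d=R.T@(p[:2]-pv);print("post",p,np.hypot(*d),np.arctan2(d[1],d[0])+np.pi/2+.95)
for al in(.1,.2,.3):
  d=R@[np.sin(al-.95),-np.cos(al-.95)];P=pv+.11*d
  print(al,P,proj(m,[*P,.075])/.8,proj(m,[*P,.034])/.8)
c=cv2.imread("pics/w2.png")[70:240,330:570]
cv2.imwrite("pics/w2c.png",cv2.resize(c,None,fx=3.3,fy=3.3,interpolation=cv2.INTER_CUBIC))
```

```text
[[ 0.64911697  0.07412337]
 [ 0.46586847  0.11492057]
 [ 0.43293285 -0.03780378]
 [ 0.61523621 -0.07730432]]
th -0.2162351318460404 o [0.54733744 0.00168774] res [[-0.00162363 -0.00211494]
 [ 0.00070318 -0.00208298]
 [ 0.00209619  0.00146661]
 [-0.00117575  0.00273132]]
pivot [0.54834919 0.07620604]
pivot img [0.54950147 0.0766185  0.034     ]
pivot img [0.54904109 0.07623523 0.04      ]
post [0.45623515 0.02722336 0.075     ] 0.10432784840687641 0.08417136823142157
0.1 [0.45205666 0.02302947] [389.34191228 217.96571272] [390.59745708 211.27870459]
0.2 [0.45784652 0.01368191] [400.75309627 218.21278674] [400.96726399 211.50383209]
0.3 [0.46454065 0.00495908] [412.13671666 217.3317168 ] [411.31166798 210.69940572]
```

View pics/w2c.png

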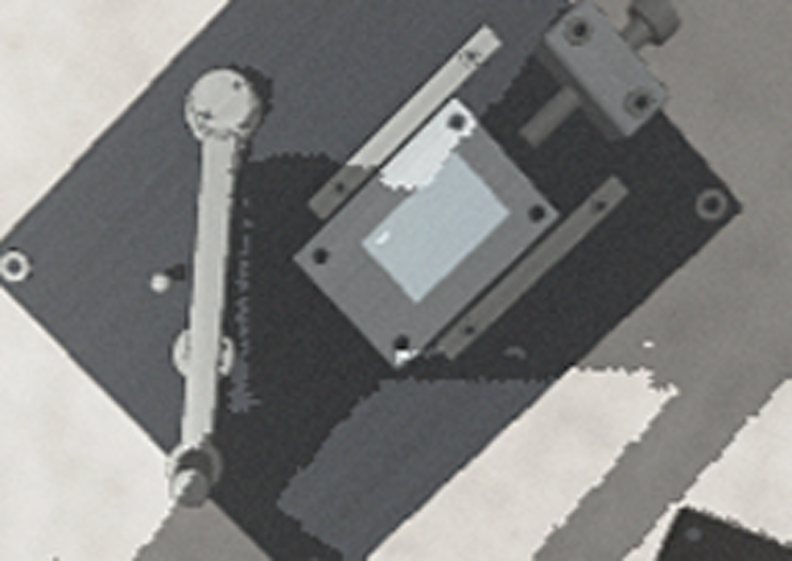

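The crop puts the post top at (387,218.5), which gives a lever angle of about 0.085 and the post at (0.451,0.0245). The carrier is about 20 mm short of the screw. I'll go over the post and down.

Request:
{"op": "carry_out", "data": {"moves": [{"jaw":0.04,"dx":0,"dy":0,"dz":0,"yaw":0.08},{"jaw":0.04,"dx":0.0025,"dy":-0.0145,"dz":0.02,"yaw":0},{"jaw":0.04,"dx":0,"dy":0,"dz":0.06,"yaw":0},{"jaw":0.04,"dx":0,"dy":0,"dz":0.06,"yaw":0},{"jaw":0.04,"dx":0,"dy":0,"dz":0.048,"yaw":0},{"jaw":0.04,"dx":0,"dy":0,"dz":0,"yaw":0},{"jaw":0.04,"dx":0,"dy":0,"dz":0,"yaw":0}]}}

```text
t: 4.88
tool_pos: [0.4527, 0.0243, 0.1127]
orientation: [3.046, 0.766, 0.003]
force: [0.1, 0.1, 0.7]
opening: 0.0398
gripper_force: 0.0
```

Run:
```python
from h import *
s=read_state();print(s["tool_pos"],s["orientation"],s["opening"],s["t"])
m=camera_model("wrist")
P=[.4513,.0245]
for p in ([*P,.075],[*P,.05],s["tool_pos"]): print(proj(m,p))
a=cv2.resize(read_camera("wrist")[:,:,::-1],(800,500))
cv2.imwrite("pics/w3.png",a)
```

```text
[0.45274997 0.02431415 0.11273077] [3.04606938 0.76622376 0.00321228] 0.039763504754497116 4.875
[320.40772221 230.1171602 ]
[320.57483232 218.67809913]
[321.61944976 251.1941228 ]
```

View pics/w3.png

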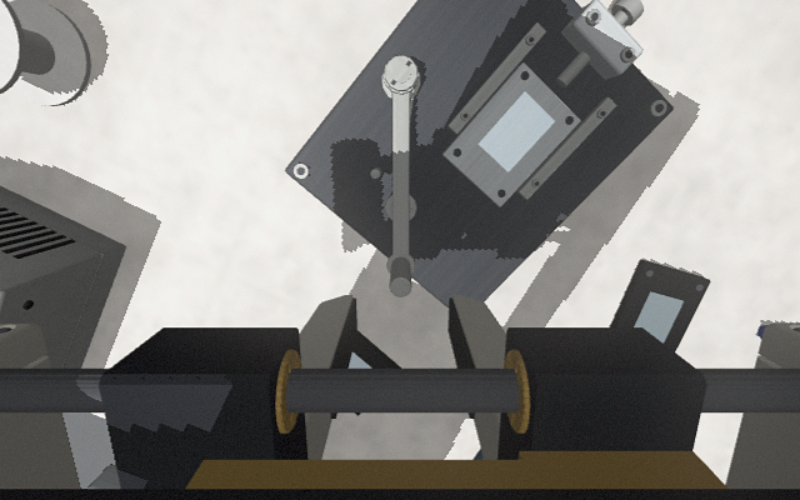

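The post top is at (400,287), exactly as predicted and centred between the fingers, with the lever aligned with the tool's x. I'll go down and pinch.

Request:
{"op": "carry_out", "data": {"moves": [{"jaw":0.04,"dx":0,"dy":0,"dz":0.03,"yaw":0},{"jaw":0.04,"dx":0,"dy":0,"dz":0.03,"yaw":0},{"jaw":0.04,"dx":0,"dy":0,"dz":0.006,"yaw":0},{"jaw":0.02,"dx":0,"dy":0,"dz":0,"yaw":0},{"jaw":0.01,"dx":0,"dy":0,"dz":0,"yaw":0},{"jaw":0.01,"dx":0,"dy":0,"dz":0,"yaw":0},{"jaw":0.01,"dx":0,"dy":0,"dz":0,"yaw":0},{"jaw":0.01,"dx":0,"dy":0,"dz":0,"yaw":0}], "grip_force": 10}}

```text
t: 5.92
tool_pos: [0.4523, 0.0244, 0.0455]
orientation: [3.047, 0.765, 0.002]
force: [-0.2, 0.6, 5.3]
opening: 0.0119
gripper_force: 10.0
```

Pinched: opening 11.9 mm. I'll estimate the screw tip and carrier from the last picture so I know where to slow down.

Run:
```python
from h import *
# camera pose for w3: shift from the present pose (pure z translation, same orientation)
m=camera_model("wrist");s=read_state();print(s["force"],s["wrist_torque"],s["tool_pos"])
V=m["view"].copy();sh=np.array([.45275,.02431,.11273])-s["tool_pos"]
V[:3,3]-=V[:3,:3]@sh;m["view"]=V
th=-.2162;R=np.array([[np.cos(th),-np.sin(th)],[np.sin(th),np.cos(th)]]);o=np.array([.54734,.00169])
f=lambda u,v,z:(R.T@(back(m,u*.8,v*.8,z)[:2]-o)*1e3).round(1)
print("tip",f(562,82,.016),f(562,82,.020))
for c in[(525,64),(580,121),(502,207),(443,154)]:print("plate",f(*c,.02))
for n,c,z in [("corner -105,95",(286,170),.012),("corner 85,-65",(672,108),.012),("pivot -15,73",(401,75),.034)]:print(n,f(*c,z))
im=cv2.imread("pics/w3.png")[20:240,420:690]
cv2.imwrite("pics/w3c.png",cv2.resize(im,None,fx=2.7,fy=2.7,interpolation=cv2.INTER_CUBIC))
```

```text
[-0.16418342  0.64969238  5.30051375] [0.04676288 0.31032338 0.0419764 ] [0.45230613 0.02435555 0.04551201]
tip [46.9 -0.5] [45.5  0.2]
plate [38.3 23.7]
plate [ 37.4 -23.9]
plate [-30.6 -24.6]
plate [-30.6  25.8]
corner -105,95 [-103.1   94.9]
corner 85,-65 [ 82.  -63.6]
pivot -15,73 [-14.8  73.3]
```

View pics/w3c.png

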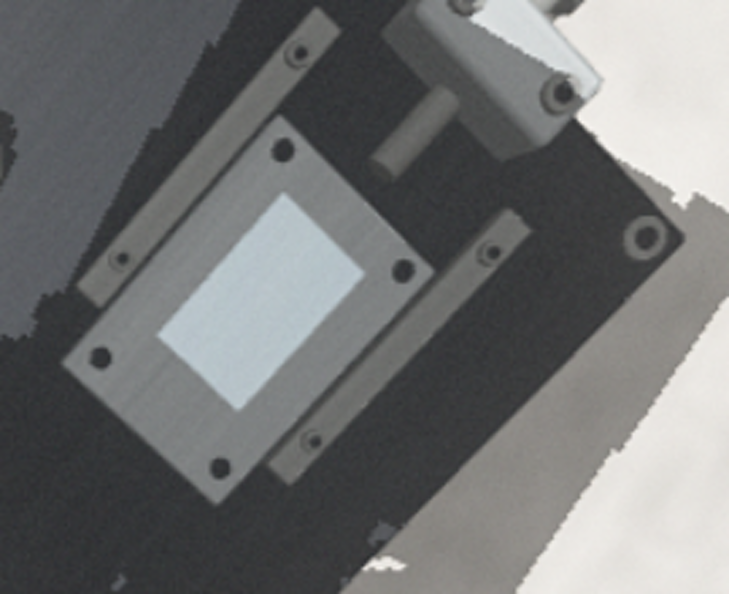

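The screw tip is at about 47±2 mm and the carrier's front edge at about 38 mm. So I expect contact near 0.64 rad and home near 0.75–0.81 rad. I'll lift a little (5 N on z), re-pinch, then swing.

Request:
{"op": "carry_out", "data": {"moves": [{"jaw":0.02,"dx":0,"dy":0,"dz":0,"yaw":0},{"jaw":0.02,"dx":0,"dy":0,"dz":-0.004,"yaw":0},{"jaw":0.01,"dx":0,"dy":0,"dz":0,"yaw":0},{"jaw":0.01,"dx":0,"dy":0,"dz":0,"yaw":0},{"jaw":0.01,"dx":0,"dy":0,"dz":0,"yaw":0}]}}

```text
t: 6.55
tool_pos: [0.4517, 0.0243, 0.0488]
orientation: [3.047, 0.765, 0.0]
force: [-0.2, 0.5, 2.1]
opening: 0.0115
gripper_force: 10.0
```

Request:
{"op": "carry_out", "data": {"moves": [{"jaw":0.01,"dx":0.0001,"dy":0.0044,"dz":0,"yaw":-0.04},{"jaw":0.01,"dx":0.0001,"dy":0.0044,"dz":0,"yaw":-0.04},{"jaw":0.01,"dx":0.0001,"dy":0.0044,"dz":0,"yaw":-0.04},{"jaw":0.01,"dx":0.0001,"dy":0.0044,"dz":0,"yaw":-0.04},{"jaw":0.01,"dx":0,"dy":0,"dz":0,"yaw":0}]}}

```text
t: 7.18
tool_pos: [0.4614, 0.0094, 0.0487]
orientation: [2.976, 1.005, 0.0]
force: [-0.2, -0.4, 2.0]
opening: 0.0119
gripper_force: 10.0
```

```bash
cat > st.py <<'E'
from h import *
from scipy.spatial.transform import Rotation as Rn
s=read_state();M=Rn.from_rotvec(s["orientation"]).as_matrix()
d=s["tool_pos"][:2]-np.array([.54835,.0762])
print("t",s["t"],"r",np.hypot(*d).round(4),"a",(np.arctan2(d[1],d[0])+.2162+np.pi/2+.95).round(4),"yaw_a",(np.arctan2(M[1,1],M[0,1])+.2162+.95).round(4),
 "Ftool",(M.T@s["force"]).round(2),"z",s["tool_pos"][2].round(4),"op",s["opening"].round(4))
E
python3 st.py
```

```text
Traceback (most recent call last):
  File "st.py", line 6, in <module>
    "Ftool",(M.T@s["force"]).round(2),"z",s["tool_pos"][2].round(4),"op",s["opening"].round(4))
                                                                         ^^^^^^^^^^^^^^^^^^
AttributeError: 'float' object has no attribute 'round'
```

Request:
{"op": "carry_out", "data": {"moves": [{"jaw":0.01,"dx":0.0001,"dy":0.0048,"dz":0,"yaw":-0.044},{"jaw":0.01,"dx":0.0001,"dy":0.0048,"dz":0,"yaw":-0.044},{"jaw":0.01,"dx":0.0001,"dy":0.0048,"dz":0,"yaw":-0.044},{"jaw":0.01,"dx":0.0001,"dy":0.0048,"dz":0,"yaw":-0.044},{"jaw":0.01,"dx":0.0001,"dy":0.0048,"dz":0,"yaw":-0.044},{"jaw":0.01,"dx":0.0001,"dy":0.0048,"dz":0,"yaw":-0.044},{"jaw":0.01,"dx":0.0001,"dy":0.0048,"dz":0,"yaw":-0.044},{"jaw":0.01,"dx":0,"dy":0,"dz":0,"yaw":0}]}}

```text
t: 8.18
tool_pos: [0.4854, -0.0137, 0.0487]
orientation: [2.788, 1.449, 0.0]
force: [-0.0, -0.6, 2.4]
opening: 0.0115
gripper_force: 10.0
```

```bash
sed -i 's/s\["opening"\].round(4)/round(s["opening"],4)/' st.py; python3 st.py
```

```text
t 8.175 r 0.1097 a 0.5554 yaw_a 0.5539 Ftool [-0.47  0.3  -2.37] z 0.0487 op 0.0115
```

Request:
{"op": "carry_out", "data": {"moves": [{"jaw":0.01,"dx":0,"dy":0.0019,"dz":0,"yaw":-0.017},{"jaw":0.01,"dx":0,"dy":0.0019,"dz":0,"yaw":-0.017},{"jaw":0.01,"dx":0,"dy":0.0019,"dz":0,"yaw":-0.017},{"jaw":0.01,"dx":0.0001,"dy":0.0019,"dz":0,"yaw":-0.017},{"jaw":0.01,"dx":0,"dy":0.0019,"dz":0,"yaw":-0.017},{"jaw":0.01,"dx":0,"dy":0.0019,"dz":0,"yaw":-0.017},{"jaw":0.01,"dx":0,"dy":0.0019,"dz":0,"yaw":-0.017},{"jaw":0.01,"dx":0,"dy":0,"dz":0,"yaw":0}]}}

```text
t: 9.18
tool_pos: [0.4968, -0.0206, 0.0487]
orientation: [2.695, 1.614, 0.0]
force: [-0.1, 1.5, 3.9]
opening: 0.0118
gripper_force: 10.0
```

```bash
python3 st.py
```

```text
t 9.175 r 0.1097 a 0.6771 yaw_a 0.6745 Ftool [ 1.26 -0.79 -3.91] z 0.0487 op 0.0118
```

Request:
{"op": "carry_out", "data": {"moves": [{"jaw":0.01,"dx":0,"dy":0.001,"dz":0,"yaw":-0.009},{"jaw":0.01,"dx":0,"dy":0.001,"dz":0,"yaw":-0.009},{"jaw":0.01,"dx":0,"dy":0.001,"dz":0,"yaw":-0.009},{"jaw":0.01,"dx":0,"dy":0.001,"dz":0,"yaw":-0.009},{"jaw":0.01,"dx":0,"dy":0,"dz":0,"yaw":0}]}}

```text
t: 9.8
tool_pos: [0.5003, -0.0224, 0.0487]
orientation: [2.666, 1.662, 0.0]
force: [-0.2, 1.9, 4.2]
opening: 0.0114
gripper_force: 10.0
```

```bash
python3 st.py
```

```text
t 9.8 r 0.1097 a 0.7127 yaw_a 0.7104 Ftool [ 1.65 -0.99 -4.18] z 0.0487 op 0.0114
```

Request:
{"op": "carry_out", "data": {"moves": [{"jaw":0.01,"dx":0,"dy":0.001,"dz":0,"yaw":-0.009},{"jaw":0.01,"dx":0,"dy":0.001,"dz":0,"yaw":-0.009},{"jaw":0.01,"dx":0,"dy":0.001,"dz":0,"yaw":-0.009},{"jaw":0.01,"dx":0,"dy":0,"dz":0,"yaw":0}]}}

```text
t: 10.3
tool_pos: [0.503, -0.0237, 0.0487]
orientation: [2.643, 1.698, 0.0]
force: [0.2, 2.6, 3.6]
opening: 0.0116
gripper_force: 10.0
```

```bash
python3 st.py
```

```text
t 10.3 r 0.1097 a 0.7401 yaw_a 0.7373 Ftool [ 2.5  -0.89 -3.63] z 0.0487 op 0.0116
```

Request:
{"op": "carry_out", "data": {"moves": [{"jaw":0.01,"dx":0.0002,"dy":0.001,"dz":0,"yaw":-0.009},{"jaw":0.01,"dx":0.0001,"dy":0.001,"dz":0,"yaw":-0.009},{"jaw":0.01,"dx":0,"dy":0.001,"dz":0,"yaw":-0.009},{"jaw":0.01,"dx":0,"dy":0,"dz":0,"yaw":0}]}}

```text
t: 10.8
tool_pos: [0.5054, -0.0248, 0.0486]
orientation: [-2.62, -1.733, 0.001]
force: [-2.9, 2.2, 6.6]
opening: 0.0117
gripper_force: 10.0
```

```bash
python3 st.py
```

```text
t 10.8 r 0.1097 a 0.7641 yaw_a 0.7645 Ftool [ 0.9  -3.58 -6.64] z 0.0486 op 0.0117
```

The force rises at about 0.76 rad, so the carrier is home. I'll add small steps up to about 7.4 N at the post.

Request:
{"op": "carry_out", "data": {"moves": [{"jaw":0.01,"dx":0,"dy":0.0008,"dz":0,"yaw":-0.007},{"jaw":0.01,"dx":0,"dy":0.0007,"dz":0,"yaw":-0.006},{"jaw":0.01,"dx":0,"dy":0,"dz":0,"yaw":0}]}}

```text
t: 11.18
tool_pos: [0.5064, -0.0252, 0.0486]
orientation: [-2.608, -1.75, 0.002]
force: [-3.9, 2.5, 8.9]
opening: 0.012
gripper_force: 10.0
```

```bash
python3 st.py
```

```text
t 11.175 r 0.1097 a 0.7739 yaw_a 0.7775 Ftool [ 0.78 -4.59 -8.89] z 0.0486 op 0.012
```

Request:
{"op": "carry_out", "data": {"moves": [{"jaw":0.01,"dx":0,"dy":0.0008,"dz":0,"yaw":-0.005},{"jaw":0.01,"dx":0,"dy":0.0007,"dz":0,"yaw":-0.004},{"jaw":0.01,"dx":0,"dy":0,"dz":0,"yaw":0}]}}

```text
t: 11.55
tool_pos: [0.5074, -0.0256, 0.0486]
orientation: [-2.599, -1.761, 0.003]
force: [-6.5, 3.3, 9.8]
opening: 0.0116
gripper_force: 10.0
```

```bash
python3 st.py; python3 -c "
from plant import *
s=read_state();print(s['force'],s['wrist_torque'],s['gripper_force'])"
```

```text
t 11.55 r 0.1098 a 0.784 yaw_a 0.7865 Ftool [ 0.68 -7.3  -9.74] z 0.0486 op 0.0116
[-6.50356356  3.33032318  9.75417854] [ 0.60706764  1.16006046 -0.0398058 ] 10.005986094474792
```

About 7.3 N at the post, so about 10 N at the nose. I'll hold it.

Request:
{"op": "carry_out", "data": {"moves": [{"jaw":0.01,"dx":0,"dy":0,"dz":0,"yaw":0},{"jaw":0.01,"dx":0,"dy":0,"dz":0,"yaw":0},{"jaw":0.01,"dx":0,"dy":0,"dz":0,"yaw":0},{"jaw":0.01,"dx":0,"dy":0,"dz":0,"yaw":0},{"jaw":0.01,"dx":0,"dy":0,"dz":0,"yaw":0}]}}

```text
t: 12.18
tool_pos: [0.5074, -0.0256, 0.0486]
orientation: [-2.599, -1.761, 0.003]
force: [-6.0, 3.5, 10.5]
opening: 0.0118
gripper_force: 10.0
```

```bash
python3 st.py
```

```text
t 12.175 r 0.1097 a 0.7837 yaw_a 0.7865 Ftool [  1.07  -6.87 -10.51] z 0.0486 op 0.0118
```

Request:
{"op": "carry_out", "data": {"moves": [{"jaw":0.01,"dx":0,"dy":0.0003,"dz":0,"yaw":0},{"jaw":0.01,"dx":0,"dy":0,"dz":0,"yaw":0},{"jaw":0.01,"dx":0,"dy":0,"dz":0,"yaw":0},{"jaw":0.01,"dx":0,"dy":0,"dz":0,"yaw":0},{"jaw":0.01,"dx":0,"dy":0,"dz":0,"yaw":0},{"jaw":0.01,"dx":0,"dy":0,"dz":0,"yaw":0},{"jaw":0.01,"dx":0,"dy":0,"dz":0,"yaw":0}]}}

```text
t: 13.05
tool_pos: [0.5076, -0.0257, 0.0486]
orientation: [-2.599, -1.761, 0.003]
force: [-7.2, 3.3, 11.1]
opening: 0.0114
gripper_force: 10.0
```

```bash
python3 st.py
python3 - <<'E'
from h import *
cv2.imwrite("pics/w4.png",cv2.resize(read_camera("wrist")[:,:,::-1],(800,500),interpolation=cv2.INTER_CUBIC))
E
```

```text
t 13.05 r 0.1097 a 0.7853 yaw_a 0.7865 Ftool [  0.37  -7.91 -11.13] z 0.0486 op 0.0114
```

View pics/w4.png

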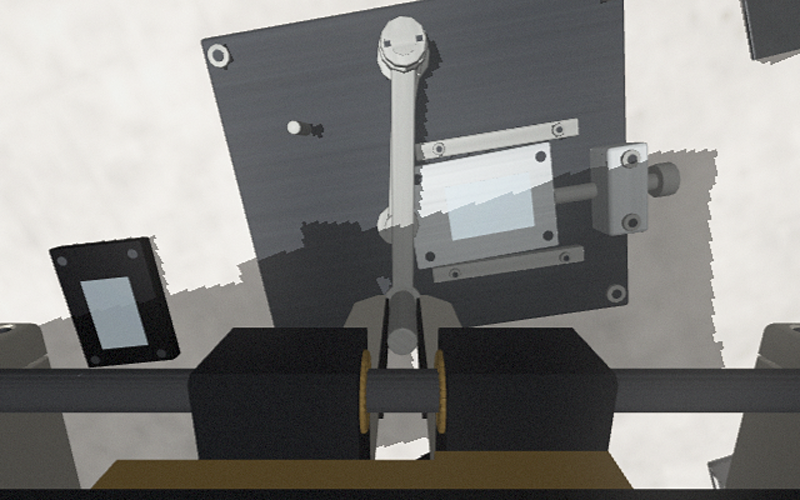

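The picture shows the carrier's front edge against the screw tip at (555,195), with the nose on its back edge. I'll unload gently, then swing back.

Request:
{"op": "carry_out", "data": {"moves": [{"jaw":0.01,"dx":0,"dy":-0.0006,"dz":0,"yaw":0.003},{"jaw":0.01,"dx":0,"dy":-0.0007,"dz":0,"yaw":0.006},{"jaw":0.01,"dx":0,"dy":-0.0007,"dz":0,"yaw":0.006},{"jaw":0.01,"dx":0,"dy":-0.0007,"dz":0,"yaw":0.006},{"jaw":0.01,"dx":0,"dy":-0.0007,"dz":0,"yaw":0.006},{"jaw":0.01,"dx":0,"dy":-0.0007,"dz":0,"yaw":0.006},{"jaw":0.01,"dx":0,"dy":-0.001,"dz":0,"yaw":0.009},{"jaw":0.01,"dx":0,"dy":-0.001,"dz":0,"yaw":0.009}]}}

```text
t: 14.1
tool_pos: [0.5033, -0.0238, 0.0487]
orientation: [2.645, 1.694, 0.0]
force: [0.6, 0.7, 3.2]
opening: 0.0117
gripper_force: 10.0
```

Request:
{"op": "carry_out", "data": {"moves": [{"jaw":0.01,"dx":0,"dy":-0.0022,"dz":0,"yaw":0.02},{"jaw":0.01,"dx":0.0001,"dy":-0.0044,"dz":0,"yaw":0.04},{"jaw":0.01,"dx":0.0001,"dy":-0.0044,"dz":0,"yaw":0.04},{"jaw":0.01,"dx":0.0001,"dy":-0.0044,"dz":0,"yaw":0.04},{"jaw":0.01,"dx":0.0001,"dy":-0.0044,"dz":0,"yaw":0.04},{"jaw":0.01,"dx":0.0001,"dy":-0.0044,"dz":0,"yaw":0.04},{"jaw":0.01,"dx":0.0001,"dy":-0.0044,"dz":0,"yaw":0.04},{"jaw":0.01,"dx":0.0001,"dy":-0.0044,"dz":0,"yaw":0.04}]}}

```text
t: 15.1
tool_pos: [0.4754, -0.0057, 0.0487]
orientation: [2.869, 1.277, -0.0]
force: [0.2, -0.4, 3.5]
opening: 0.0119
gripper_force: 10.0
```

```bash
python3 st.py
```

```text
t 15.1 r 0.1097 a 0.4391 yaw_a 0.4331 Ftool [-0.17  0.48 -3.5 ] z 0.0487 op 0.0119
```

Request:
{"op": "carry_out", "data": {"moves": [{"jaw":0.01,"dx":0.0001,"dy":-0.0044,"dz":0,"yaw":0.04},{"jaw":0.01,"dx":0.0001,"dy":-0.0044,"dz":0,"yaw":0.04},{"jaw":0.01,"dx":0.0001,"dy":-0.0044,"dz":0,"yaw":0.04},{"jaw":0.01,"dx":0.0001,"dy":-0.0044,"dz":0,"yaw":0.04},{"jaw":0.01,"dx":0.0001,"dy":-0.0044,"dz":0,"yaw":0.04},{"jaw":0.01,"dx":0.0001,"dy":-0.0044,"dz":0,"yaw":0.04},{"jaw":0.01,"dx":0.0001,"dy":-0.0044,"dz":0,"yaw":0.04},{"jaw":0.01,"dx":0,"dy":0,"dz":0,"yaw":0}]}}

```text
t: 16.1
tool_pos: [0.4554, 0.0179, 0.0486]
orientation: [3.019, 0.866, -0.002]
force: [-2.4, -0.7, 6.4]
opening: 0.0119
gripper_force: 10.0
```

Request:
{"op": "carry_out", "data": {"moves": [{"jaw":0.04,"dx":0,"dy":0,"dz":0,"yaw":0},{"jaw":0.04,"dx":0,"dy":0,"dz":0,"yaw":0},{"jaw":0.04,"dx":0,"dy":0,"dz":0,"yaw":0},{"jaw":0.04,"dx":0,"dy":0,"dz":-0.02,"yaw":0},{"jaw":0.04,"dx":0,"dy":0,"dz":-0.04,"yaw":0},{"jaw":0.04,"dx":0,"dy":0,"dz":-0.05,"yaw":0},{"jaw":0.04,"dx":0,"dy":0,"dz":-0.03,"yaw":0},{"jaw":0.04,"dx":0,"dy":0,"dz":0,"yaw":0}]}}

```text
t: 17.1
tool_pos: [0.4578, 0.0179, 0.1916]
orientation: [3.018, 0.867, 0.008]
force: [0.4, 0.4, -1.1]
opening: 0.0398
gripper_force: 0.0
```

```bash
python3 st.py
python3 - <<'E'
from h import *
cv2.imwrite("pics/w5.png",cv2.resize(read_camera("wrist")[:,:,::-1],(800,500),interpolation=cv2.INTER_CUBIC))
E
```

```text
t 17.1 r 0.1077 a 0.1675 yaw_a 0.155 Ftool [ 0.57 -0.09  1.09] z 0.1916 op 0.0398
```

View pics/w5.png

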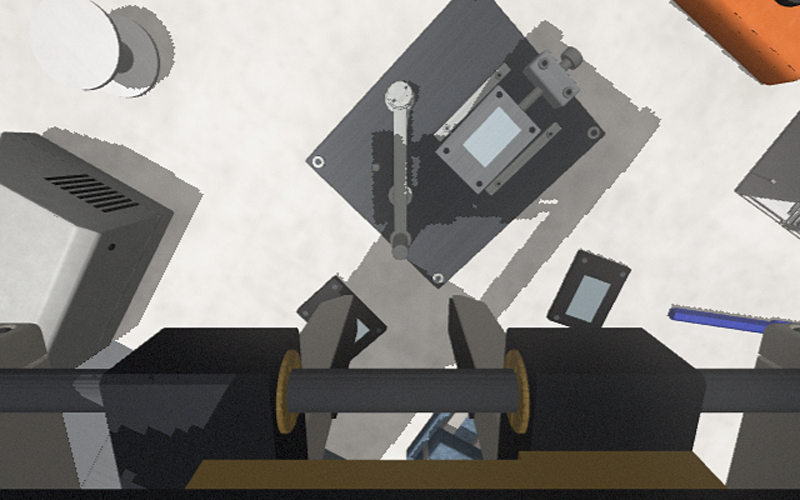

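The lever is back at about 0.15 rad and released. The carrier lies flat and touches the screw tip at about (525,106), so I'm handing in.

```bash
python3 -c "
from plant import *
print(close_job())"
```

```text
the job is handed in; nothing more can be done
None
```

I seated the carrier against the stop screw and held it there for about 1.5 s at roughly 10 N at the nose, estimated from the wrist force. I then swung the clip back to about 0.15 rad, released it and handed the job in; no verdict was returned.

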